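Start up the polishing station from its switch console

ROBOT

A 6-joint arm with a two-finger parallel gripper is mounted at the origin on the work surface. World frame = base frame: x ahead of the robot, y to its left, z up, the work surface at z = 0. Lengths are in m, angles in degrees, forces in N, time in s.
With the tool pointing down it reaches from about 0.375 to 0.9 m from the base axis. Payload 3.1 kg.
Tool frame: the origin (TCP) lies at the very end of the fingers, on their centre line; the grasp point (between the pads) lies 19 mm behind it; z points along the fingers, y is the line along which they close (so a half turn about z gives the same grasp; the last joint's range is limited). The gripper opens to 87 mm and grips with 3 to 60 N. Pads are 19 mm wide; open, the fingers measure 117 mm over their backs; the gripper's body (75 mm by 190 mm) begins 51 mm behind the grasp point.
Start: joints at [55.835, 30.224, 82.088, -0, 67.689, -10.227], TCP at [0.254, 0.571, 0.223] pointing down, gripper open.
Joint ranges: [-176.69, 176.69], [-43.24, 126.21], [12.49, 139.97], [-82, 262], [0, 151.66], [-163.58, 163.58]. Speed limits (degrees/s): [159.86, 159.86, 180, 180, 180, 180].

INTERFACE

Orientations are given as a 3x3 rotation matrix whose columns are the frame's x, y, z axes.
In Python, from rig import bot gives the robot as it stands.
- The arm moves only by the tool move_arm, never from a script. Its argument "increments" is a list of rows, each an object with "xyz": the shift along the tool's x, y, z in mm, a list of three; "roll": the turn about the tool's z in rad; "grip": the opening in per cent of the stroke, from 0 (shut) to 100 (fully open). A call has 1 to 5 rows; each row shifts and turns the commanded pose from where the row before left it, along the tool's axes as they then stand; what a row does not reach is not made up. A row lasts 1/12 s, in which the tool goes at most 41.7 mm and 7.16 degrees, less where a joint would pass 70% of its speed; a pose out of reach is approached as far as the arm can. A call is refused whole if a number of a shift passes 41.7 or a number of a turn 0.125, either way. A call with a gripper value outside its range is refused whole. The fingers move at their own pace and stop on an object; the grip force is fixed at half the most. Time passes only in rows, so rows that do not move let the fingers close. It gives the time, the measured TCP pose, the force, the opening and the grip force at its end, in the units of the state.
- bot.read_state(): the state, without advancing time (a new reading comes with each control period).
- bot.capture(name): name is "side" or "top" or "wrist"; returns (picture, depth): 420x560x3 uint8, red, green, blue; 420x560 float32, m along the optical axis (not along the pixel's ray), 0 where there is no reading.
- bot.camera_model(name): a dict with "intrinsics" (3x3 intrinsics, pixels), "D" ([k1, k2, p1, p2, k3] as OpenCV has them; the pictures are not rectified), "rvec" (rotation vector, rad) and "tvec" (3), from world to camera coordinates, as OpenCV has them; the wrist camera has in their place "tool_from_camera" (4x4, takes a point from camera to tool coordinates, whose origin is the TCP and whose axes are the flange's). Camera axes: x right, y down, z forward; pixel columns grow to the right and rows downward; lengths in m; the calibration is good to about 2 mm. A picture is of the moment at which its call begins: read the wrist's pose just before it. camera_model takes no time and is no camera call.
- bot.hand_in(): hands the job in; it is judged then, once.
Trained networks look in the newest picture that a camera, given by its name, has taken for a name from the list of things; names that differ only in an ending like _2 or _b are one class to them, and where a whole thing is asked for, a point or a joint stands for the part that bears it (a point fixed in the world has none). Each returns a list of dicts, best first, with "conf" (0 to 1); they miss things now and then, are a little off and sometimes report something else, mostly with a low value. They report only what shows in the picture. A call takes as long as a camera call.
- bot.spot_in(label, camera): "at" ([x, y, z] in m, in the coordinates of the camera as it stood for that picture, good to about 4 mm: the middle of the surface that is visible of it).
- bot.trace(label, camera): "mask" (420x560 bool, what is visible of it).
The state is a dict: "time_s": time; "joint_positions": joint angles; "qvel": joint speeds; "tau": joint torques, N m; "position": TCP position; "tcp_rot": TCP orientation; "force": force on the tool from outside, world axes, zero at the start; "moment": the same for the moment, N m; "opening": opening from 0.0 (shut) to 1.0 (fully open); "grasp_force": force on a finger pad.
Only numpy, scipy, OpenCV 4.12 (cv2) and the standard library are available. Lean on these libraries where they do the work, as an engineer would, in place of code of your own. Each camera call takes 0.05 s, during which the arm holds its last target. There are 200 camera calls.

TASK

Start up the polishing station from the switch console on the bench, tapping each rocker lightly with the fingertips on its raised end until it has tipped fully over: first the dust extraction (the wide rocker), then the work light (the narrow rocker just to the left of it, seen from the robot), and the spindle last (the rocker between the two steel guard ribs). The supply rocker at the far left is already on and must stay on. Leave the medal, its steel block, the hammer and the bar of polishing compound where they are; nothing is to be picked up.

Things in the scene. Friction and masses are not known exactly. Their poses are not given: they have to be found in the camera images.
- console: Grey steel switch console with aluminium face, fixed: 130 deep (x) x 300 wide (y) mm. Its face slopes up away from the robot at 0.10 rad, 36 mm high at the near edge, 49 at the far. Origin: centre of the underside; x away from the robot, y left, z up. Four black rockers in a row, left to right: supply (y +110 mm), light (+46), extraction (-24), spindle (-102). Pictograms beyond: plug, lamp, fan, wheel.
- supply_pivot (a point): Centre of the supply rocker's face, on its pivot line, 4.5 mm above the console's sloped face (bezels are 2.5 mm high). Rocker 22 mm wide (y), 30 mm long, tipping about a line parallel to console y; its face is a shallow V: one half lies low, the other stands up.
- light_pivot (a point): The same point of the light rocker, 22 x 30 mm.
- extraction_pivot (a point): The same point of the extraction rocker, 44 mm wide, 30 mm long.
- spindle_pivot (a point): The same point of the spindle rocker, 22 x 30 mm, between two steel guard ribs 11 mm high whose inner faces are 47 mm apart.
- light_near_end (a point): Top edge of the light rocker's end nearest the robot (the end to tap, marked by a thin white line), mid-width, 15 mm from the pivot line. Off, it stands 5 mm above where it lies when on. Tap it from above: it resists with about 3 N and stays where it is left; past full tilt the whole rocker sinks up to 3 mm on a spring (5 N, rising to 14).
- extraction_near_end (a point): The same point of the extraction rocker.
- spindle_near_end (a point): The same point of the spindle rocker.
- supply (a joint): Supply rocker, rad: 0 off (near end up), 0.36 on (near end down). Starts on.
- light (a joint): Work light rocker, rad: 0 off (near end up), 0.36 on (near end down, far end up). Starts off. Stays where it is left.
- extraction (a joint): Dust extraction rocker, the same values. Starts off.
- spindle (a joint): Spindle rocker, the same values. Starts off.
- block: Loose dark steel bench block, 100 x 100 x 32 mm, left of the console; origin at the centre of its underside.
- medal: Loose chased silver-coloured medal, 72 mm across, 4 mm thick, lying on the block; origin at the centre of its underside.
- hammer: Loose chasing hammer, wooden handle, 250 mm long and 24 mm high, lying beyond the console roughly across the bench; origin at the middle of the handle on the bench, handle along its x, head at +x.
- compound_bar: Loose bar of reddish-brown polishing compound, 120 x 45 x 35 mm, right of the console; origin at the centre of its underside.

How it is judged (in metres and radians):
On the way, in this order (a step that is already met when the one before it is completed fails the run):
1. the dust extraction is on, light and spindle still off (value of joint extraction above 0.26 rad and value of joint each of light, spindle below 0.1 rad), for 0.1 s.
2. the work light is on too, the spindle still off (value of joint each of extraction, light above 0.26 rad and value of joint spindle below 0.1 rad), for 0.1 s.
3. the spindle is on as well (value of joint each of extraction, light, spindle above 0.26 rad), for 0.1 s.
At the end, for the whole second after the job is handed in: All four rockers are on (joint values above 0.26 rad), and the block, medal, hammer and compound bar lie within 15 mm of where they started (all of step 3 and value of joint supply above 0.26 rad and distance of each of block, medal, hammer, compound_bar from where it was at the start of the episode below 0.015 m); the robot touches nothing.
It fails at once if the work light was switched on before the dust extraction (value of joint light above 0.2 rad and value of joint extraction below 0.15 rad).
It fails at once if the spindle was switched on before the dust extraction or the work light ((value of joint spindle above 0.2 rad and value of joint extraction below 0.15 rad) or (value of joint spindle above 0.2 rad and value of joint light below 0.15 rad)).
It fails at once if the supply was switched off (value of joint supply below 0.2 rad).
It fails at once if a rocker or the console was struck or pressed hard (over 20 N) instead of tapped lightly, or was pressed with the arm instead of the fingers (contact force between the fingers and console above 20 N or contact force between the arm and console above 3 N).
It fails at once if the block, medal, hammer or compound bar was shifted or picked up (distance of any of block, medal, hammer, compound_bar from where it was at the start of the episode above 0.015 m).
It also fails if it takes over 40 s, if anything falls off the work surface, if the arm or the gripper's body presses on something with over 40 N, if the wrist force passes 120 N, or if a joint passes its speed limit or range.

## Working session

There is one attempt and no reset: what is moved stays moved. The work goes in short steps, Python scripts to look and compute and a tool call to move; the robot and the scene stay as the last step left them, time stands still between calls to the robot, and variables do not carry over. Pictures are saved under pics/ and viewed, at most 10 in all, crops included, and the job is handed in when it is done.

Besides the shell and the picture viewer there is one more tool, called after "Call:" as name([rows], argument=value, ...), one row to a line, values as JSON. move_arm: Moves the arm, as the interface text tells. Its arguments: {"type":"object","properties":{"increments":{"type":"array"}},"required":["increments"]}

```bash
mkdir -p pics; cat > h.py <<'E'
import numpy as np, cv2
from rig import bot
def world(cam, p, st=None):
    m=bot.camera_model(cam); p=np.asarray(p,float)
    if cam=="wrist":
        st=st or bot.read_state(); T=np.array(m["tool_from_camera"])
        return np.array(st["tcp_rot"])@(T[:3,:3]@p+T[:3,3])+np.array(st["position"])
    R=cv2.Rodrigues(np.array(m["rvec"],float))[0]
    return R.T@(p-np.array(m["tvec"],float).ravel())
def pix(cam,u,v,d,st=None):
    m=bot.camera_model(cam)
    n=cv2.undistortPoints(np.array([[[u,v]]],float),np.array(m["intrinsics"],float),np.array(m["D"],float))[0,0]
    return world(cam,[n[0]*d,n[1]*d,d],st)
def save(n,im): cv2.imwrite("pics/"+n,im[:,:,::-1])
E
python3 - <<'E'
from h import *
s=bot.read_state(); print(s["time_s"],s["position"],np.round(s["tcp_rot"],3),s["opening"])
np.set_printoptions(precision=4,suppress=True)
im,d=bot.capture("top"); save("top.png",im); np.save("topd.npy",d)
for l in ["console","supply_pivot","light_pivot","extraction_pivot","spindle_pivot","light_near_end","extraction_near_end","spindle_near_end","block","hammer","compound_bar"]:
    for r in bot.spot_in(l,"top")[:4]: print(l,round(r["conf"],2),world("top",r["at"]))
E
```

```text
0.0 [0.25314343 0.57063653 0.22157415] [[-0.914  0.406 -0.001]
 [ 0.406  0.914 -0.002]
 [ 0.    -0.002 -1.   ]] 1.0019866594566993
console 0.82 [0.5489 0.0058 0.0452]
console 0.46 [0.5511 0.2705 0.033 ]
console 0.27 [0.5266 0.051  0.0517]
supply_pivot 0.88 [0.5499 0.0083 0.0417]
supply_pivot 0.35 [0.5423 0.2367 0.0329]
light_pivot 0.81 [0.548  0.0108 0.0473]
light_pivot 0.67 [ 0.5396 -0.0212  0.0481]
extraction_pivot 0.9 [0.5457 0.0107 0.0434]
spindle_pivot 0.88 [0.5507 0.01   0.0493]
light_near_end 0.62 [0.5257 0.0441 0.0476]
extraction_near_end 0.76 [ 0.5407 -0.0209  0.0457]
block 0.93 [0.5417 0.2371 0.0308]
hammer 0.9 [0.6782 0.0394 0.0208]
hammer 0.33 [ 0.5567 -0.0939  0.0485]
compound_bar 0.79 [ 0.5933 -0.2473  0.0394]
```

View pics/top.png

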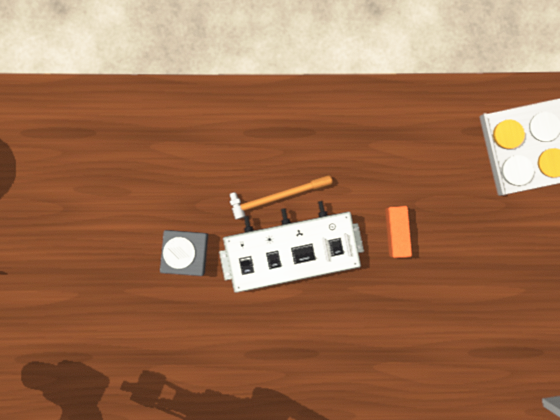

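The top view shows the console turned about 12°. The rockers are at (247,265), (274,259), (303,254) and (336,246). I'll fit the yaw from these and start turning the tool.

```bash
python3 - <<'E'
from h import *
np.set_printoptions(precision=4,suppress=True)
d=np.load("topd.npy"); P=[]
for u,v in [(247,265),(274,259.5),(303,254),(336,246.5)]:
    z=np.median(d[int(v)-4:int(v)+5,int(u)-4:int(u)+5]); P.append(pix("top",u,v,z)); print(P[-1])
P=np.array(P); v=P[0]-P[3]; print("yaw",np.degrees(np.arctan2(-v[0],v[1])),np.linalg.norm(v))
print(np.array(bot.camera_model("wrist")["tool_from_camera"]))
E
```

```text
[0.5148 0.1085 0.0479]
[0.5268 0.0464 0.0477]
[ 0.5388 -0.0206  0.048 ]
[ 0.5553 -0.097   0.0479]
yaw 11.15416076922226 0.20941072847751
[[ 0.0004 -0.9614 -0.2753  0.0749]
 [ 1.      0.0005 -0.0002  0.0002]
 [ 0.0004 -0.2753  0.9614 -0.1632]
 [ 0.      0.      0.      1.    ]]
```

Call:
move_arm([
  {"xyz": [0,0,0],"roll": -0.125,"grip": 0},
  {"xyz": [0,0,0],"roll": -0.125,"grip": 0},
  {"xyz": [0,0,0],"roll": -0.125,"grip": 0},
  {"xyz": [0,0,0],"roll": -0.125,"grip": 0},
  {"xyz": [0,0,0],"roll": -0.125,"grip": 0},
])

```text
time_s: 1.02
position: [0.2535, 0.5712, 0.2226]
tcp_rot: [[-0.977, -0.212, -0.0], [-0.212, 0.977, 0.0], [-0.0, 0.0, -1.0]]
force: [0.0, -0.6, -0.5]
opening: 0.704
grasp_force: 0.0
```

Call:
move_arm([
  {"xyz": [-9.3,-38.5,0],"roll": 0,"grip": 0},
  {"xyz": [-9.3,-38.5,0],"roll": 0,"grip": 0},
  {"xyz": [-9.3,-38.5,0],"roll": 0,"grip": 0},
  {"xyz": [-9.3,-38.5,0],"roll": 0,"grip": 0},
  {"xyz": [-9.3,-38.5,0],"roll": 0,"grip": 0},
])

```text
time_s: 1.43
position: [0.339, 0.3909, 0.2227]
tcp_rot: [[-0.978, -0.207, 0.001], [-0.207, 0.978, 0.0], [-0.001, 0.0, -1.0]]
force: [0.4, 0.4, 0.8]
opening: 0.326
grasp_force: 0.0
```

Call:
move_arm([
  {"xyz": [-9.3,-38.5,0],"roll": 0,"grip": 0},
  {"xyz": [-9.3,-38.5,0],"roll": 0,"grip": 0},
  {"xyz": [-9.3,-38.5,0],"roll": 0,"grip": 0},
  {"xyz": [-9.3,-38.5,0],"roll": 0,"grip": 0},
  {"xyz": [-9.3,-38.5,0],"roll": 0,"grip": 0},
])

```text
time_s: 1.85
position: [0.4244, 0.2119, 0.2229]
tcp_rot: [[-0.979, -0.206, 0.001], [-0.206, 0.979, 0.0], [-0.001, 0.0, -1.0]]
force: [0.7, -1.2, -0.2]
opening: 0.019
grasp_force: 0.0
```

Call:
move_arm([
  {"xyz": [-9.3,-38.5,0],"roll": 0,"grip": 0},
  {"xyz": [-9.3,-38.5,0],"roll": 0,"grip": 0},
  {"xyz": [-9.3,-38.5,0],"roll": 0,"grip": 0},
  {"xyz": [-9.3,-38.5,0],"roll": 0,"grip": 0},
  {"xyz": [-9.3,-38.5,0],"roll": 0,"grip": 0},
])

```text
time_s: 2.27
position: [0.5095, 0.0328, 0.2229]
tcp_rot: [[-0.979, -0.205, 0.001], [-0.205, 0.979, 0.0], [-0.001, -0.0, -1.0]]
force: [1.0, 0.6, -0.4]
opening: 0.005
grasp_force: 0.0
```

Call:
move_arm([
  {"xyz": [-9.3,-38.5,0],"roll": 0,"grip": 0},
  {"xyz": [0,0,0],"roll": 0,"grip": 0},
  {"xyz": [0,0,0],"roll": 0,"grip": 0},
  {"xyz": [0,0,0],"roll": 0,"grip": 0},
])

```text
time_s: 2.6
position: [0.5252, -0.0007, 0.2223]
tcp_rot: [[-0.979, -0.205, -0.001], [-0.205, 0.979, 0.001], [0.001, 0.001, -1.0]]
force: [0.4, 0.6, -0.4]
opening: 0.008
grasp_force: 0.0
```

```bash
python3 - <<'E'
from h import *
np.set_printoptions(precision=4,suppress=True)
s=bot.read_state(); im,d=bot.capture("wrist"); save("w1.png",im); np.save("w1d.npy",d)
import pickle; pickle.dump(s,open("w1s.pkl","wb"))
print(s["time_s"],s["position"],s["force"],s["opening"])
for l in ["supply_pivot","light_pivot","extraction_pivot","spindle_pivot","light_near_end","extraction_near_end","spindle_near_end","light","extraction","spindle"]:
    for r in bot.spot_in(l,"wrist")[:2]: print(l,round(r["conf"],2),world("wrist",r["at"],s))
E
```

```text
2.6 [ 0.5252 -0.0007  0.2223] [ 0.4466  0.6189 -0.4394] 0.008063056565533336
supply_pivot 0.59 [0.5316 0.0028 0.0427]
light_pivot 0.67 [0.5309 0.0027 0.0458]
extraction_pivot 0.74 [ 0.5302 -0.0006  0.0511]
extraction_pivot 0.73 [ 0.5411 -0.0232  0.0516]
spindle_pivot 0.72 [0.532  0.0017 0.041 ]
light_near_end 0.82 [0.5244 0.0468 0.0493]
light_near_end 0.18 [0.5394 0.2653 0.0349]
extraction_near_end 0.91 [ 0.5386 -0.019   0.0496]
spindle_near_end 0.59 [ 0.5531 -0.0948  0.0469]
light 0.84 [0.5275 0.0451 0.0471]
extraction 0.78 [ 0.5396 -0.0225  0.0513]
extraction 0.34 [0.5112 0.111  0.0456]
spindle 0.84 [ 0.5548 -0.0986  0.0503]
```

View pics/w1.png

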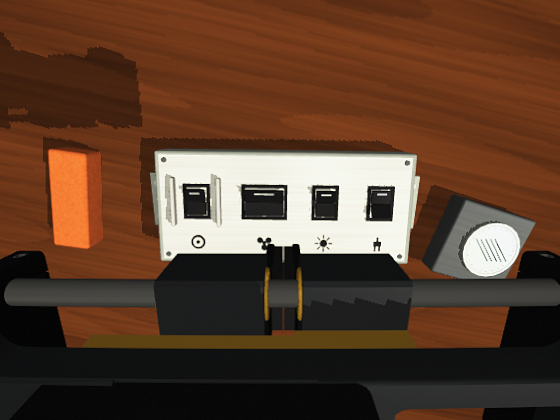

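The wrist view is upside down, with the robot at the top. The rockers are spindle (197,202), extraction (264,202), light (325,203) and supply (380,203), with the white lines along the upper edges. I'll enlarge it.

```bash
python3 - <<'E'
from h import *
im=cv2.imread("pics/w1.png")[170:240,160:410]
cv2.imwrite("pics/w1z.png",cv2.resize(im,None,fx=3.2,fy=3.2,interpolation=cv2.INTER_CUBIC))
E
```

```text
(no output)
```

View pics/w1z.png

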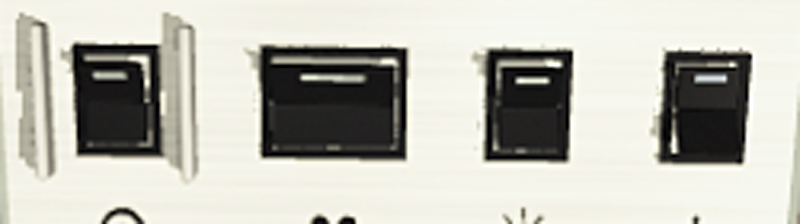

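```bash
python3 - <<'E'
from h import *
import pickle
np.set_printoptions(precision=4,suppress=True)
s=pickle.load(open("w1s.pkl","rb")); d=np.load("w1d.npy")
L=[("sup",706,106,.110),("light",530,105,.046),("ext",334,102,-.024),("spin",116.5,100.5,-.102)]
P=[]
for n,a,b,y in L:
    u,v=160+a/3.2-.3,170+b/3.2-.3
    p0=pix("wrist",u,v,.2,s); p1=pix("wrist",u,v,.5,s); t=(.045-p0[2])/(p1[2]-p0[2]); P.append(p0+t*(p1-p0)); print(n,P[-1])
P=np.array(P);Y=np.array([l[3] for l in L])
c=np.polyfit(Y,P[:,:2],1); print(c,np.linalg.norm(c[0])); yaw=np.arctan2(-c[0,0],c[0,1]); print("yaw",np.degrees(yaw))
# face depth check between rockers
for u,v in [(230,175),(295,175),(230,235),(295,235),(350,225)]: print(u,v,pix("wrist",u,v,np.median(d[v-2:v+3,u-2:u+3]),s))
R=np.array(s["tcp_rot"])
ex=np.array([np.cos(yaw),np.sin(yaw)])
for n,_,_,y in L[1:]:
    piv=c[1]+y*c[0]; t=piv-16e-3*ex
    dl=np.r_[t,.07]-s["position"]; print(n,"pivot",piv,"target",t,"tool shift mm",R.T@dl*1000)
print("tool y yaw",np.degrees(np.arctan2(-R[0,1],R[1,1])))
E
```

```text
sup [0.5119 0.1114 0.045 ]
light [0.5246 0.0491 0.045 ]
ext [ 0.5379 -0.0202  0.045 ]
spin [ 0.5534 -0.0969  0.045 ]
[[-0.1956  0.9835]
 [ 0.5334  0.0035]] 1.0027789774024074
yaw 11.246131232246697
230 175 [ 0.5164 -0.064   0.0409]
295 175 [0.5013 0.0083 0.0405]
230 235 [ 0.5853 -0.0518  0.0476]
295 235 [0.5695 0.0231 0.0479]
350 225 [0.5447 0.0837 0.0464]
light pivot [0.5244 0.0487] target [0.5087 0.0456] tool shift mm [  6.4641  48.5413 152.3811]
ext pivot [ 0.5381 -0.0201] target [ 0.5224 -0.0233] tool shift mm [  7.1682 -21.6496 152.3082]
spin pivot [ 0.5534 -0.0969] target [ 0.5377 -0.1   ] tool shift mm [  7.9527 -99.8624 152.227 ]
tool y yaw 11.820788847526766
```

Call:
move_arm([
  {"xyz": [3.5,-10.8,37],"roll": 0,"grip": 0},
  {"xyz": [3.5,-10.8,37],"roll": 0,"grip": 0},
  {"xyz": [0,0,37],"roll": 0,"grip": 0},
  {"xyz": [0,0,37],"roll": 0,"grip": 0},
  {"xyz": [0,0,0],"roll": 0.01,"grip": 0},
])

```text
time_s: 3.57
position: [0.5184, -0.0226, 0.0678]
tcp_rot: [[-0.981, -0.195, -0.015], [-0.195, 0.981, 0.004], [0.014, 0.007, -1.0]]
force: [-2.0, 0.5, -0.5]
opening: 0.003
grasp_force: 0.0
```

Call:
move_arm([
  {"xyz": [0,0,5],"roll": 0,"grip": 0},
  {"xyz": [0,0,5],"roll": 0,"grip": 0},
  {"xyz": [0,0,0],"roll": 0,"grip": 0},
  {"xyz": [0,0,0],"roll": 0,"grip": 0},
])

```text
time_s: 3.9
position: [0.525, -0.0238, 0.0667]
tcp_rot: [[-0.981, -0.196, 0.004], [-0.196, 0.981, -0.001], [-0.004, -0.002, -1.0]]
force: [0.4, -0.6, 0.1]
opening: 0.006
grasp_force: 0.0
```

```bash
python3 - <<'E'
from h import *
s=bot.read_state(); print(s["position"],s["force"])
im,d=bot.capture("side"); save("s1.png",im)
c=bot.camera_model("side"); p=cv2.projectPoints(np.array([s["position"]]),np.array(c["rvec"],float),np.array(c["tvec"],float),np.array(c["intrinsics"],float),np.array(c["D"],float))[0].ravel(); print(p)
u,v=map(int,p); q=im[max(0,v-70):v+50,max(0,u-80):u+80]; save("s1z.png",cv2.resize(q,None,fx=4.5,fy=4.5,interpolation=cv2.INTER_CUBIC))
E
```

```text
[ 0.52497851 -0.02376937  0.06665245] [ 0.36389201 -0.63484582  0.09389819]
[255.88577009 253.81102484]
```

View pics/s1z.png

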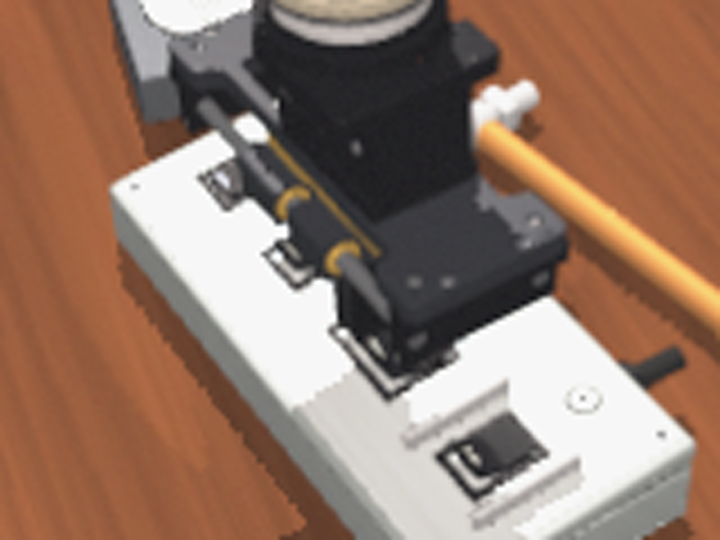

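The fingers stand above the near half of the wide rocker, about 2 mm too far forward. I'll correct that and come down.

Call:
move_arm([
  {"xyz": [2.5,0,4],"roll": 0,"grip": 0},
  {"xyz": [0,0,4],"roll": 0,"grip": 0},
  {"xyz": [0,0,4],"roll": 0,"grip": 0},
  {"xyz": [0,0,0],"roll": 0,"grip": 0},
  {"xyz": [0,0,0],"roll": 0,"grip": 0},
])

```text
time_s: 4.37
position: [0.5209, -0.024, 0.0523]
tcp_rot: [[-0.981, -0.196, -0.0], [-0.196, 0.981, 0.0], [0.0, 0.0, -1.0]]
force: [0.4, 1.2, 0.5]
opening: 0.003
grasp_force: 0.0
```

Call:
move_arm([
  {"xyz": [0,0,1.5],"roll": 0,"grip": 0},
  {"xyz": [0,0,1.5],"roll": 0,"grip": 0},
  {"xyz": [0,0,0],"roll": 0,"grip": 0},
])

```text
time_s: 4.62
position: [0.5204, -0.0241, 0.0494]
tcp_rot: [[-0.981, -0.196, -0.001], [-0.196, 0.981, 0.0], [0.001, 0.0, -1.0]]
force: [-2.6, -1.0, 2.1]
opening: 0.007
grasp_force: 1.3
```

Call:
move_arm([
  {"xyz": [0,0,1],"roll": 0,"grip": 0},
  {"xyz": [0,0,1],"roll": 0,"grip": 0},
  {"xyz": [0,0,0],"roll": 0,"grip": 0},
])

```text
time_s: 4.87
position: [0.5207, -0.024, 0.0474]
tcp_rot: [[-0.981, -0.196, -0.001], [-0.196, 0.981, 0.0], [0.001, 0.0, -1.0]]
force: [-1.5, -1.0, 1.9]
opening: 0.008
grasp_force: 1.1
```

Call:
move_arm([
  {"xyz": [0,0,1],"roll": 0,"grip": 0},
  {"xyz": [0,0,0],"roll": 0,"grip": 0},
])

```text
time_s: 5.03
position: [0.5209, -0.024, 0.0465]
tcp_rot: [[-0.981, -0.196, -0.0], [-0.196, 0.981, 0.0], [0.0, 0.0, -1.0]]
force: [-2.5, 0.0, 5.2]
opening: 0.004
grasp_force: 2.5
```

Call:
move_arm([
  {"xyz": [0,0,1],"roll": 0,"grip": 0},
  {"xyz": [0,0,0],"roll": 0,"grip": 0},
])

```text
time_s: 5.2
position: [0.521, -0.0239, 0.0458]
tcp_rot: [[-0.981, -0.196, -0.0], [-0.196, 0.981, 0.0], [0.0, 0.0, -1.0]]
force: [-3.5, -0.3, 7.5]
opening: 0.005
grasp_force: 3.5
```

Call:
move_arm([
  {"xyz": [0,0,0.7],"roll": 0,"grip": 0},
  {"xyz": [0,0,0],"roll": 0,"grip": 0},
])

```text
time_s: 5.37
position: [0.521, -0.024, 0.0453]
tcp_rot: [[-0.981, -0.196, 0.0], [-0.196, 0.981, 0.0], [-0.0, 0.0, -1.0]]
force: [-2.6, -0.2, 7.6]
opening: 0.009
grasp_force: 4.1
```

Call:
move_arm([
  {"xyz": [0,0,0.7],"roll": 0,"grip": 0},
  {"xyz": [0,0,0],"roll": 0,"grip": 0},
])

```text
time_s: 5.53
position: [0.5211, -0.024, 0.0448]
tcp_rot: [[-0.981, -0.196, 0.0], [-0.196, 0.981, 0.0], [-0.0, -0.0, -1.0]]
force: [-2.9, 0.7, 9.4]
opening: 0.003
grasp_force: 4.8
```

The force is now rising like the spring, so it should be past full tilt. I'll lift and look.

Call:
move_arm([
  {"xyz": [0,0,-10],"roll": 0,"grip": 0},
  {"xyz": [0,0,-35],"roll": 0,"grip": 0},
  {"xyz": [0,0,-35],"roll": 0,"grip": 0},
  {"xyz": [0,20,-10],"roll": 0,"grip": 0},
  {"xyz": [0,0,0],"roll": 0,"grip": 0},
])

```text
time_s: 5.95
position: [0.5192, -0.003, 0.1374]
tcp_rot: [[-0.98, -0.197, 0.007], [-0.197, 0.98, -0.0], [-0.007, -0.002, -1.0]]
force: [1.0, 0.0, -0.4]
opening: 0.006
grasp_force: 0.0
```

```bash
python3 - <<'E'
from h import *
s=bot.read_state(); print(s["position"])
im,d=bot.capture("wrist"); save("w2.png",im[100:300,60:500]); im2,_=bot.capture("side")
a=cv2.resize(im[60:260,60:500],(800,364)); b=cv2.resize(im2[200:300,180:400],(528,240))
o=np.zeros((604,800,3),np.uint8); o[:364]=a; o[364:,:528]=b; save("w2.png",o[:600])
R=np.array(s["tcp_rot"]); yaw=np.radians(11.25)
for n,t in [("light",[.5077,.0454]),("spin",[.5367,-.1002])]: print(n,R.T@(np.r_[t,.055]-s["position"])*1000)
E
```

```text
[ 0.5191565  -0.00299184  0.13740405]
light [ 2.29933764 49.83639341 82.30732537]
spin [  2.50010982 -98.6232301   82.55202428]
```

View pics/w2.png

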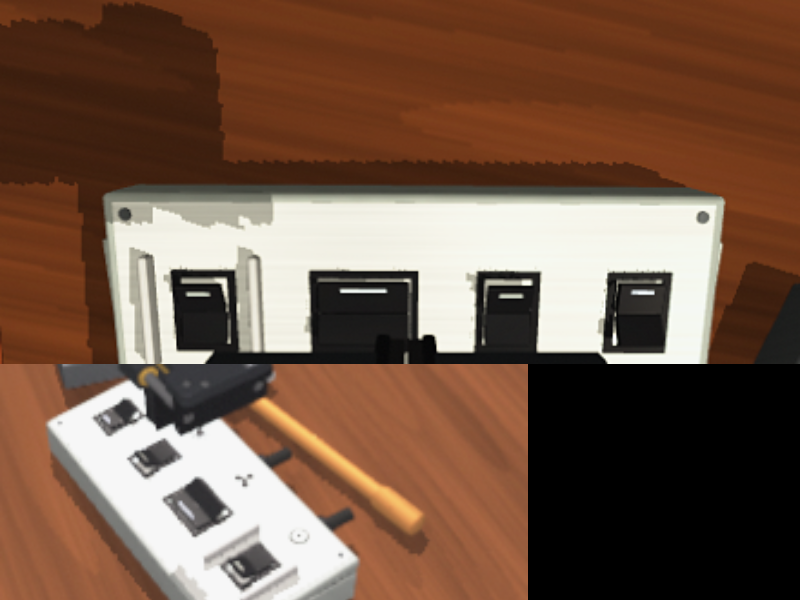

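Extraction is tipped: its far half is up and its line lies close to the bezel, as on the supply. The light is next.

Call:
move_arm([
  {"xyz": [2,25,10],"roll": 0,"grip": 0},
  {"xyz": [0,25,20],"roll": 0,"grip": 0},
  {"xyz": [0,0,25],"roll": 0,"grip": 0},
  {"xyz": [0,0,15],"roll": 0,"grip": 0},
  {"xyz": [0,0,0],"roll": 0,"grip": 0},
])

```text
time_s: 6.47
position: [0.5025, 0.0445, 0.0602]
tcp_rot: [[-0.98, -0.196, -0.008], [-0.196, 0.981, 0.001], [0.008, 0.003, -1.0]]
force: [-0.6, -0.8, 0.9]
opening: -0.001
grasp_force: 0.0
```

Call:
move_arm([
  {"xyz": [0,0,0],"roll": 0,"grip": 0},
  {"xyz": [0,0,0],"roll": 0,"grip": 0},
])

```text
time_s: 6.63
position: [0.5057, 0.0437, 0.0639]
tcp_rot: [[-0.981, -0.195, -0.0], [-0.195, 0.981, -0.0], [0.0, -0.0, -1.0]]
force: [0.6, -0.3, 0.2]
opening: 0.004
grasp_force: 0.0
```

Call:
move_arm([
  {"xyz": [-1.5,1,4],"roll": 0,"grip": 0},
  {"xyz": [0,0,4],"roll": 0,"grip": 0},
  {"xyz": [0,0,3],"roll": 0,"grip": 0},
  {"xyz": [0,0,0],"roll": 0,"grip": 0},
  {"xyz": [0,0,0],"roll": 0,"grip": 0},
])

```text
time_s: 7.05
position: [0.5066, 0.0454, 0.0532]
tcp_rot: [[-0.981, -0.196, -0.0], [-0.196, 0.981, 0.0], [0.0, 0.0, -1.0]]
force: [-0.2, -0.1, 0.3]
opening: 0.002
grasp_force: 0.0
```

Call:
move_arm([
  {"xyz": [0,0,1.5],"roll": 0,"grip": 0},
  {"xyz": [0,0,1.5],"roll": 0,"grip": 0},
  {"xyz": [0,0,0],"roll": 0,"grip": 0},
])

```text
time_s: 7.3
position: [0.5064, 0.0454, 0.0503]
tcp_rot: [[-0.981, -0.196, -0.0], [-0.196, 0.981, -0.0], [0.0, -0.0, -1.0]]
force: [-1.5, -1.2, 3.2]
opening: 0.009
grasp_force: 1.2
```

Call:
move_arm([
  {"xyz": [0,0,1],"roll": 0,"grip": 0},
  {"xyz": [0,0,1],"roll": 0,"grip": 0},
  {"xyz": [0,0,0],"roll": 0,"grip": 0},
])

```text
time_s: 7.55
position: [0.5061, 0.0454, 0.048]
tcp_rot: [[-0.981, -0.196, -0.001], [-0.196, 0.981, -0.0], [0.001, 0.0, -1.0]]
force: [-1.2, -1.1, 2.5]
opening: 0.004
grasp_force: 1.4
```

Call:
move_arm([
  {"xyz": [0,0,1],"roll": 0,"grip": 0},
  {"xyz": [0,0,0],"roll": 0,"grip": 0},
])

```text
time_s: 7.72
position: [0.5063, 0.0455, 0.047]
tcp_rot: [[-0.981, -0.196, -0.001], [-0.196, 0.981, 0.0], [0.001, 0.0, -1.0]]
force: [-2.2, -0.7, 2.8]
opening: 0.003
grasp_force: 1.2
```

Call:
move_arm([
  {"xyz": [0,0,1],"roll": 0,"grip": 0},
  {"xyz": [0,0,0],"roll": 0,"grip": 0},
])

```text
time_s: 7.88
position: [0.5065, 0.0456, 0.0462]
tcp_rot: [[-0.981, -0.196, -0.0], [-0.196, 0.981, 0.0], [0.0, 0.0, -1.0]]
force: [-2.3, -0.5, 6.1]
opening: 0.008
grasp_force: 3.0
```

Call:
move_arm([
  {"xyz": [0,0,0.8],"roll": 0,"grip": 0},
  {"xyz": [0,0,0],"roll": 0,"grip": 0},
])

```text
time_s: 8.05
position: [0.5065, 0.0456, 0.0456]
tcp_rot: [[-0.981, -0.196, -0.0], [-0.196, 0.981, 0.0], [0.0, 0.0, -1.0]]
force: [-2.6, -0.5, 7.6]
opening: 0.005
grasp_force: 3.7
```

Call:
move_arm([
  {"xyz": [0,0,0.7],"roll": 0,"grip": 0},
  {"xyz": [0,0,0],"roll": 0,"grip": 0},
])

```text
time_s: 8.22
position: [0.5066, 0.0456, 0.0451]
tcp_rot: [[-0.981, -0.196, 0.0], [-0.196, 0.981, 0.0], [-0.0, 0.0, -1.0]]
force: [-3.0, -0.7, 8.5]
opening: 0.003
grasp_force: 4.4
```

Call:
move_arm([
  {"xyz": [0,0,-10],"roll": 0,"grip": 0},
  {"xyz": [0,0,-35],"roll": 0,"grip": 0},
  {"xyz": [0,-15,-35],"roll": 0,"grip": 0},
  {"xyz": [0,-35,-10],"roll": 0,"grip": 0},
  {"xyz": [0,-20,0],"roll": 0,"grip": 0},
])

```text
time_s: 8.63
position: [0.5246, -0.0253, 0.1386]
tcp_rot: [[-0.98, -0.197, 0.011], [-0.197, 0.98, -0.003], [-0.01, -0.005, -1.0]]
force: [-0.3, -0.9, -0.5]
opening: 0.003
grasp_force: 0.0
```

Call:
move_arm([
  {"xyz": [0,0,0],"roll": 0,"grip": 0},
  {"xyz": [0,0,0],"roll": 0,"grip": 0},
  {"xyz": [0,0,0],"roll": 0,"grip": 0},
])

```text
time_s: 8.88
position: [0.5198, -0.0226, 0.1344]
tcp_rot: [[-0.981, -0.195, -0.001], [-0.195, 0.981, 0.001], [0.001, 0.001, -1.0]]
force: [-0.3, -0.1, 0.2]
opening: 0.008
grasp_force: 0.0
```

```bash
python3 - <<'E'
from h import *
s=bot.read_state(); print(s["position"])
im,d=bot.capture("wrist"); save("w3.png",cv2.resize(im[100:300,60:500],(800,364)))
R=np.array(s["tcp_rot"])
print(R.T@(np.r_[.5365,-.1002,.064]-s["position"])*1000)
E
```

```text
[ 0.51982792 -0.02256091  0.13435256]
[ -1.23008889 -79.47299412  70.26948338]
```

View pics/w3.png

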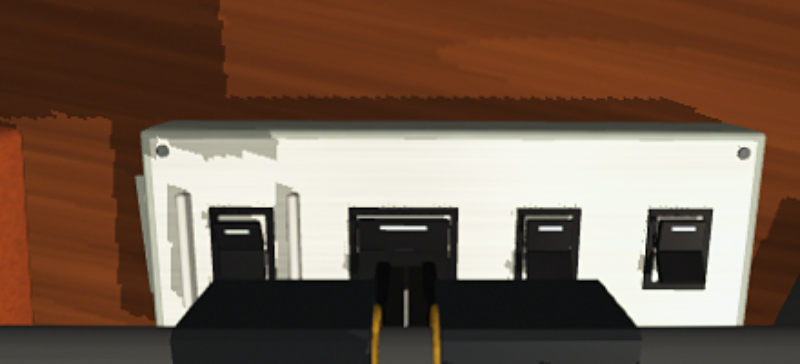

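Light is tipped, and the spindle is still off at (242,245). Now the spindle.

Call:
move_arm([
  {"xyz": [0,-27,0],"roll": 0,"grip": 0},
  {"xyz": [-1,-27,15],"roll": 0,"grip": 0},
  {"xyz": [0,-25.5,20],"roll": 0,"grip": 0},
  {"xyz": [0,0,20],"roll": 0,"grip": 0},
  {"xyz": [0,0,13],"roll": 0,"grip": 0},
])

```text
time_s: 9.35
position: [0.5364, -0.1009, 0.0646]
tcp_rot: [[-0.981, -0.195, -0.002], [-0.195, 0.981, 0.001], [0.002, 0.001, -1.0]]
force: [-1.6, -0.3, 0.1]
opening: 0.004
grasp_force: 0.0
```

Call:
move_arm([
  {"xyz": [0,0,0],"roll": 0,"grip": 0},
  {"xyz": [0,0,0],"roll": 0,"grip": 0},
  {"xyz": [0,0,0],"roll": 0,"grip": 0},
])

```text
time_s: 9.6
position: [0.5371, -0.1001, 0.0669]
tcp_rot: [[-0.98, -0.197, 0.0], [-0.197, 0.98, 0.0], [-0.0, 0.0, -1.0]]
force: [-0.4, 0.3, 1.0]
opening: 0.007
grasp_force: 0.0
```

```bash
python3 - <<'E'
from h import *
s=bot.read_state(); print(s["position"])
R=np.array(s["tcp_rot"]); print(R.T@(np.r_[.5365,-.1002,.064]-s["position"])*1000)
im,d=bot.capture("side"); save("s4.png",cv2.resize(im[200:310,220:400],None,fx=4.4,fy=4.4,interpolation=cv2.INTER_CUBIC))
E
```

```text
[ 0.53705797 -0.10005611  0.06690633]
[ 0.57559398 -0.03125605  2.90629076]
```

View pics/s4.png

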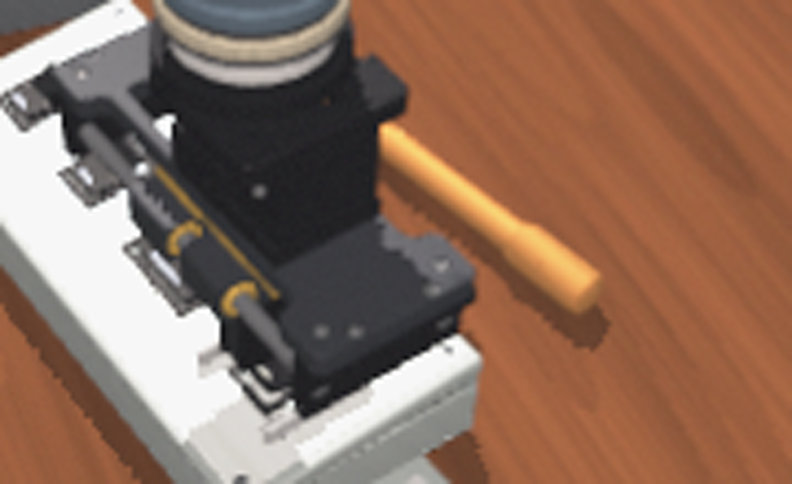

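The fingers are over the spindle rocker, between the ribs. I'll descend slowly.

Call:
move_arm([
  {"xyz": [0.5,0,4],"roll": 0,"grip": 0},
  {"xyz": [0,0,4],"roll": 0,"grip": 0},
  {"xyz": [0,0,4],"roll": 0,"grip": 0},
  {"xyz": [0,0,0],"roll": 0,"grip": 0},
  {"xyz": [0,0,0],"roll": 0,"grip": 0},
])

```text
time_s: 10.07
position: [0.5362, -0.1009, 0.0544]
tcp_rot: [[-0.981, -0.196, -0.001], [-0.196, 0.981, 0.0], [0.001, 0.0, -1.0]]
force: [1.1, 0.8, 0.3]
opening: 0.003
grasp_force: 0.0
```

Call:
move_arm([
  {"xyz": [0,0,1.5],"roll": 0,"grip": 0},
  {"xyz": [0,0,1.5],"roll": 0,"grip": 0},
  {"xyz": [0,0,0],"roll": 0,"grip": 0},
])

```text
time_s: 10.32
position: [0.5365, -0.1012, 0.0517]
tcp_rot: [[-0.981, -0.196, 0.0], [-0.196, 0.981, -0.0], [-0.0, -0.0, -1.0]]
force: [-0.8, 0.1, 1.5]
opening: 0.006
grasp_force: 0.7
```

Call:
move_arm([
  {"xyz": [0,0,1],"roll": 0,"grip": 0},
  {"xyz": [0,0,1],"roll": 0,"grip": 0},
  {"xyz": [0,0,0],"roll": 0,"grip": 0},
])

```text
time_s: 10.57
position: [0.536, -0.1012, 0.0497]
tcp_rot: [[-0.981, -0.196, -0.001], [-0.196, 0.981, -0.0], [0.001, -0.0, -1.0]]
force: [-1.7, -0.6, 2.2]
opening: 0.005
grasp_force: 1.5
```

Call:
move_arm([
  {"xyz": [0,0,1],"roll": 0,"grip": 0},
  {"xyz": [0,0,0],"roll": 0,"grip": 0},
])

```text
time_s: 10.73
position: [0.536, -0.1011, 0.0486]
tcp_rot: [[-0.981, -0.196, -0.001], [-0.196, 0.981, -0.0], [0.001, 0.0, -1.0]]
force: [-1.8, -0.0, 3.3]
opening: 0.008
grasp_force: 1.5
```

Call:
move_arm([
  {"xyz": [0,0,1],"roll": 0,"grip": 0},
  {"xyz": [0,0,0],"roll": 0,"grip": 0},
])

```text
time_s: 10.9
position: [0.5362, -0.101, 0.0475]
tcp_rot: [[-0.981, -0.196, -0.0], [-0.196, 0.981, 0.0], [0.0, 0.0, -1.0]]
force: [-1.6, -0.6, 3.1]
opening: 0.006
grasp_force: 1.3
```

Call:
move_arm([
  {"xyz": [0,0,1],"roll": 0,"grip": 0},
  {"xyz": [0,0,0],"roll": 0,"grip": 0},
])

```text
time_s: 11.07
position: [0.5363, -0.101, 0.0466]
tcp_rot: [[-0.981, -0.196, -0.0], [-0.196, 0.981, 0.0], [0.0, 0.0, -1.0]]
force: [-2.7, -1.7, 3.7]
opening: 0.004
grasp_force: 2.4
```

Call:
move_arm([
  {"xyz": [0,0,0.8],"roll": 0,"grip": 0},
  {"xyz": [0,0,0],"roll": 0,"grip": 0},
])

```text
time_s: 11.23
position: [0.5363, -0.101, 0.046]
tcp_rot: [[-0.981, -0.196, -0.0], [-0.196, 0.981, 0.0], [0.0, 0.0, -1.0]]
force: [-2.6, -1.5, 7.0]
opening: 0.006
grasp_force: 3.2
```

Call:
move_arm([
  {"xyz": [0,0,0.7],"roll": 0,"grip": 0},
  {"xyz": [0,0,0],"roll": 0,"grip": 0},
])

```text
time_s: 11.4
position: [0.5364, -0.101, 0.0455]
tcp_rot: [[-0.981, -0.196, 0.0], [-0.196, 0.981, 0.0], [-0.0, 0.0, -1.0]]
force: [-3.2, -1.3, 7.4]
opening: 0.007
grasp_force: 3.8
```

Call:
move_arm([
  {"xyz": [0,0,0.7],"roll": 0,"grip": 0},
  {"xyz": [0,0,0],"roll": 0,"grip": 0},
])

```text
time_s: 11.57
position: [0.5364, -0.1009, 0.045]
tcp_rot: [[-0.981, -0.196, 0.0], [-0.196, 0.981, -0.0], [-0.0, -0.0, -1.0]]
force: [-4.0, -1.2, 9.2]
opening: 0.005
grasp_force: 4.5
```

Call:
move_arm([
  {"xyz": [0,0,-10],"roll": 0,"grip": 0},
  {"xyz": [0,0,-35],"roll": 0,"grip": 0},
  {"xyz": [0,0,-35],"roll": 0,"grip": 0},
  {"xyz": [0,25,-35],"roll": 0,"grip": 0},
  {"xyz": [0,30,-20],"roll": 0,"grip": 0},
])

```text
time_s: 11.98
position: [0.529, -0.0493, 0.182]
tcp_rot: [[-0.981, -0.193, 0.008], [-0.193, 0.981, -0.002], [-0.008, -0.004, -1.0]]
force: [0.7, -0.8, -0.0]
opening: 0.008
grasp_force: 0.0
```

Call:
move_arm([
  {"xyz": [0,0,0],"roll": 0,"grip": 0},
  {"xyz": [0,0,0],"roll": 0,"grip": 0},
  {"xyz": [0,0,0],"roll": 0,"grip": 0},
  {"xyz": [0,0,0],"roll": 0,"grip": 0},
])

```text
time_s: 12.32
position: [0.5257, -0.0483, 0.1774]
tcp_rot: [[-0.981, -0.195, -0.001], [-0.195, 0.981, 0.0], [0.001, 0.001, -1.0]]
force: [0.1, 0.2, -0.4]
opening: 0.001
grasp_force: 0.0
```

```bash
python3 - <<'E'
from h import *
s=bot.read_state(); print(s["time_s"],s["position"],s["force"])
im,d=bot.capture("wrist"); save("w5.png",cv2.resize(im[120:280,60:500],(800,291),interpolation=cv2.INTER_CUBIC))
E
```

```text
12.3167 [ 0.5256625  -0.04828624  0.1773927 ] [ 0.08774708  0.16763438 -0.35278213]
```

View pics/w5.png

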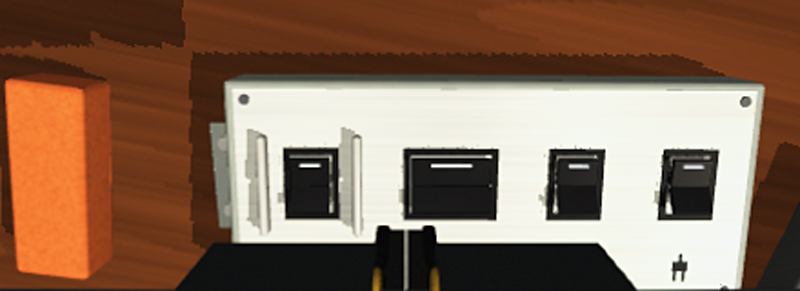

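All four rockers are tipped alike, at about (312,183), (450,183), (576,184) and (688,184). The arm is clear, so I'll hand in.

```bash
python3 -c "
from rig import bot
print(bot.hand_in())"
```

```text
the job is handed in; nothing more can be done
None
```

I switched on the extraction, then the light, then the spindle with light taps (readings up to about 9 N), and in the last picture all four rockers, including the supply, looked fully tipped; I handed the job in at about 12 s, but no verdict was returned.

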